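# Shift the sample-cell shuttle to its blue sprung stop and lock it under preload

## Task

Flip the red-knobbed cam lever right over, away from the robot, to free the white shuttle, slide the shuttle along its rail to the blue stop and press it against the sprung pad until the pad is about half way in (about 9 N), then flip the lever fully back to lock it so that it stays pressed there when you let go. An unlocked shuttle springs back, so hold it against the pad while you lock it, and never ram the pad to its end. Work in under the clear shield without touching the glass cell, do not disturb the loose things standing around, and end with nothing held.

Things in the scene. Friction and masses are not known exactly. Their poses are not given: they have to be found in the camera images.
- base: fixed grey base plate of the cell slide, 320 x 480 x 12 mm; origin on the table under the middle of the main rail, x pointing away from the robot, y along the rails, z up. The plate covers x -130 to 190 mm. Main rail (50 mm wide, top 30 mm over the table) at x = 0, thin second rail at x = 115 mm; shield posts (16 mm square) at x = 92, y = +-215 mm
- shield_edge (a point): the clear shield: a level plastic plate with a yellow front edge, 70 (x) x 460 (y) x 6 mm, over the slide; this point is the middle of its front (robot-side) lower edge, at base x = 32 mm, 220 mm over the table. An upright tool at the freed lever's knob would hit it: come in from the robot's side, tilted about 40 degrees
- cell: clear glass cell, 14 mm square, 45 mm high, not to be touched; origin under its middle. It stands in a black holder (34 x 44 mm, top 70 mm over the table) on the shuttle, at base x = 115 mm, and moves with the shuttle
- shuttle (a joint): position of the white shuttle along the base's y axis, m, 0 in the middle of the rail. Its block over the main rail measures 70 (x) x 90 (y) mm, top 58 mm over the table, with steel ears to 67 mm; an arm reaches to the cell holder. Freed, it slides with about 2 N of drag; clamped, it holds more than 25 N
- shuttle_mid (a point): middle of the shuttle block's top face, over the middle of the main rail
- cam_lever (a joint): angle of the cam lever, rad: 0 locked, leaning 50 degrees from vertical towards the robot's side (base -x); 1.75 free, leaning 50 degrees the other way. It swings in the base's x-z plane. The cam grips the rail below about 0.7 rad, and a force of 5 to 10 N at the knob moves it; it stays where it is left
- lever_pivot (a point): hinge axis of the cam lever, in the middle of the shuttle, 50 mm over the table; the axis runs along the base's y
- lever_knob (a point): centre of the lever's red cross-bar knob, a cylinder 28 mm in diameter and 30 mm long along the base's y, 75 mm from the hinge; moves with the lever. Pinched on its flat ends along y, it can turn in the fingers
- stop_blue: blue stop fixed on the main rail at one end or the other, 56 (x) x 20 (y) mm, 32 mm high; origin on the rail's top under its middle. A sprung rod runs through it along y, with a black rubber pad (18 mm across) at each end. How far the pad nearest the shuttle reaches from the stop's middle is set differently each time, 26 to 46 mm; it can be pushed in 9 mm, taking 2 N per mm
- stop_grey: the same stop in grey at the other end of the rail, not to be used
- vial: bystander: amber glass vial, 24 mm across, 32 mm high, standing on the base plate's front edge; origin under its middle
- standard_weight: bystander: brass weight, 28 mm across, 36 mm high, standing on the base plate's front edge; origin under its middle
- wash_bottle: bystander: white plastic wide-mouth bottle, 84 mm across, 160 mm high; origin under its middle
- blue_cap: bystander: blue screw cap lying on the table, 60 mm across, 21 mm high; origin under its middle
- beaker: bystander: small glass beaker, 56 mm across, 60 mm high; origin under its middle
- spanner: bystander: steel spanner lying on the table, 180 mm long; origin under its middle
- reagent: bystander: amber bottle, 60 mm across, 110 mm high; origin under its middle

How it is judged:
On the way, in this order (a step that is already met when the one before it is completed fails the run):
1. the lever is flipped over to free (beyond 1.35 rad) (value of joint cam_lever above 1.35 rad), for 0.1 s.
2. with the lever free (beyond 0.9 rad) the shuttle presses the blue stop's pad with at least 2 N (value of joint cam_lever above 0.9 rad and contact force between shuttle and stop_blue above 2 N), for 0.1 s.
At the end, for the whole second after the job is handed in: The lever is back within 0.2 rad of fully locked and the shuttle, at rest, holds the blue stop's pad pushed in by 2 to 7 mm, that is with 4 to 14 N (value of joint cam_lever below 0.2 rad and contact force between shuttle and stop_blue between 4 and 14 N and not (velocity of joint shuttle above 0.005 m/s) and not (velocity of joint shuttle below -0.005 m/s)); the robot touches nothing.
It fails at once if the blue pad is rammed to its end (pressed with more than 22 N) (contact force between shuttle and stop_blue above 22 N).
It fails at once if the glass cell is touched with more than 1 N (contact force between any of the fingers, the arm and cell above 1 N).
It fails at once if a bystander is shifted by more than 20 mm or tipped over (distance of any of vial, standard_weight, wash_bottle, blue_cap, beaker, spanner, reagent from where it was at the start of the episode above 0.02 m or angle between any of vial, standard_weight, wash_bottle, blue_cap, beaker, spanner, reagent's own z axis and vertical above 0.5 rad).
It also fails if it takes over 61 s, if anything falls off the work surface, if the arm or the gripper's body presses on something with over 40 N, if the wrist force passes 120 N, or if a joint passes its speed limit or range.

## Robot

A 6-joint arm with a two-finger parallel gripper is mounted at the origin on the work surface. World frame = base frame: x ahead of the robot, y to its left, z up, the work surface at z = 0. Lengths are in m, angles in rad, forces in N, time in s.
With the tool pointing down it reaches from about 0.35 to 0.85 m from the base axis. Payload 8.1 kg.
Tool frame: the origin (TCP) lies at the very end of the fingers, on their centre line; the grasp point (between the pads) lies 19 mm behind it (robot.grip_depth is the distance from the TCP to the grasp point, in m); z points along the fingers, y is the line along which they close (so a half turn about z gives the same grasp; the last joint's range is limited). The gripper opens to 93 mm and grips with 3 to 60 N. Pads are 15 mm wide; open, the fingers measure 128 mm over their backs; the gripper's body (75 mm by 188 mm) begins 65 mm behind the grasp point.
Start: joints at [-1.218, 0.13, 1.488, -0, 1.523, -0.085], TCP at [0.254, -0.543, 0.219] pointing down, gripper open.
Joint ranges: [-2.96, 2.96], [-0.89, 2.26], [0.02, 2.5], [-1.34, 4.48], [0, 2.73], [-2.66, 2.66]. Speed limits (rad/s): [2.39, 2.39, 2.79, 3.14, 3.14, 3.14].

## Interface

Orientations are given as a rotation vector (axis times angle).
In Python, from plant import robot gives the robot as it stands. The module is installed in compiled form; this text tells all that it offers.
- The arm moves only by the shell command python3 -m jog 'ROWS' [FORCE]. ROWS is JSON, a list that holds one entry, the list of rows, each a list of 7 numbers: the turn, a rotation vector about the tool's x, y, z in degrees, then the shift along the tool's x, y, z in cm, then the finger opening in cm, from 0 to 9.3. A call has 1 to 5 rows; each row shifts and turns the commanded pose from where the row before left it, along the tool's axes as they then stand; what a row does not reach is not made up. A row lasts 1/12 s, in which the tool goes at most 41.7 mm and 7.16 degrees, less where a joint would pass 70% of its speed; a pose out of reach is approached as far as the arm can. A call is refused whole if a number of a shift passes 4.17 or a number of a turn 7.16, either way. A call with a gripper value outside its range is refused whole. The fingers move at their own pace and stop on an object; FORCE is the grip in N (left out, the last holds). Time passes only in rows, so rows that do not move let the fingers close. It gives the time, the measured TCP pose, the force and the opening at its end, in the units of the state.
- robot.read_state(): the state, without advancing time (a new reading comes with each control period).
- robot.read_camera(name): name is "scene" or "top" or "wrist"; returns a dict with "img" (480x640x3 uint8, red, green, blue), "fx", "fy", "cx", "cy" (pixels), "extrinsics" (4x4, takes a point from camera to world coordinates). Camera axes: x right, y up, looking along -z (the intrinsics and any distortion apply to the point x, -y, -z); pixel columns grow to the right and rows downward; lengths in m; the calibration is good to about 2 mm. A picture is of the moment at which its call begins. There is no depth.
- robot.close_job(): hands the job in, once; it reports no verdict.
Trained networks look in a picture, given as the dict that the camera call returned (one of the last four; its "shot" number tells which), for a name from the list of things; names that differ only in an ending like _2 or _b are one class to them, and where a whole thing is asked for, a point or a joint stands for the part that bears it (a point fixed in the world has none). Each returns a list of dicts, best first, with "confidence" (0 to 1); they miss things now and then, are a little off and sometimes report something else, mostly with a low value. They report only what shows in the picture. A call takes as long as a camera call.
- robot.masks_of(picture, label): "pixels" (480x640 bool, what is visible of it) and "point" ([column, row] in pixels, amid what is visible of it).
- robot.pinpoint(picture, label): "point" ([column, row] in pixels: a listed point, or the origin of a listed thing).
The state is a dict: "t": time; "q": joint angles; "dq": joint speeds; "joint_torque": joint torques, N m; "tool_pos": TCP position; "orientation": TCP orientation; "force": force on the tool from outside, world axes, zero at the start; "wrist_torque": the same for the moment, N m; "opening": finger opening in m.
Only numpy, scipy, OpenCV 4.12 (cv2) and the standard library are available. Lean on these libraries where they do the work, as an engineer would, in place of code of your own. Each camera call takes 0.05 s, during which the arm holds its last target. There are 200 camera calls.

## Working session

There is one attempt and no reset: what is moved stays moved. The work goes in short steps, Python scripts to look and compute and a shell command to move; the robot and the scene stay as the last step left them, time stands still between calls to the robot, and variables do not carry over. Pictures are saved under pics/ and viewed, on a budget of 10 in all, crops included, one or two more only if the job needs it, and the job is handed in when it is done.

```bash
mkdir -p pics; cat > h.py <<'E'
import numpy as np, cv2
from plant import robot
from scipy.spatial.transform import Rotation as R
def ray(c,p):
    E=np.array(c['extrinsics']); d=np.array([(p[0]-c['cx'])/c['fx'],-(p[1]-c['cy'])/c['fy'],-1])
    return E[:3,3],E[:3,:3]@d
def atz(c,p,z):
    o,d=ray(c,p); return o+d*(z-o[2])/d[2]
def proj(c,P):
    E=np.array(c['extrinsics']); q=E[:3,:3].T@(np.array(P)-E[:3,3])
    return [c['cx']+c['fx']*q[0]/-q[2], c['cy']-c['fy']*q[1]/-q[2]]
def tri(l):
    A=np.zeros((3,3));b=np.zeros(3)
    for c,p in l:
        o,d=ray(c,p);d=d/np.linalg.norm(d);M=np.eye(3)-np.outer(d,d);A+=M;b+=M@o
    return np.linalg.solve(A,b)
def save(c,n): cv2.imwrite('pics/'+n,cv2.cvtColor(c['img'],cv2.COLOR_RGB2BGR))
E
python3 - <<'E'
from h import *
np.set_printoptions(precision=4,suppress=True)
print(robot.read_state())
s=robot.read_camera('scene');t=robot.read_camera('top')
save(s,'s0.png');save(t,'t0.png')
for n in ['base','shield_edge','cell','shuttle_mid','lever_pivot','lever_knob','stop_blue','stop_grey','vial','standard_weight','wash_bottle','blue_cap','beaker','spanner','reagent']:
    a=robot.pinpoint(s,n);b=robot.pinpoint(t,n)
    fa=a[0] if a else None; fb=b[0] if b else None
    print(n, fa and (np.round(fa['point'],1),round(fa['confidence'],2)), fb and (np.round(fb['point'],1),round(fb['confidence'],2)), tri([(s,fa['point']),(t,fb['point'])]) if fa and fb else (atz(t,fb['point'],0) if fb else atz(s,fa['point'],0) if fa else ''))
E
```

```text
{'t': 0.0, 'q': array([-1.2184,  0.1311,  1.4893, -0.    ,  1.523 , -0.0854]), 'dq': array([ 0.0017, -0.0005, -0.0008, -0.0006, -0.001 ,  0.0003]), 'joint_torque': array([  0.0011, -55.9833, -49.1763,   0.0769,   0.0353,  -0.0002]), 'tool_pos': array([ 0.2542, -0.5429,  0.2176]), 'orientation': array([-3.0648, -0.6819,  0.0004]), 'force': array([ 0.5581, -0.1741,  0.2587]), 'wrist_torque': array([-0.0065, -0.0215, -0.0165]), 'opening': 0.09304022112513355}
base None (array([293.8, 231.1]), 0.86) [0.5776 0.0412 0.    ]
shield_edge (array([284.2, 226.2]), 0.96) (array([296. , 203.1]), 0.91) [0.605  0.0307 0.2217]
cell None (array([296.8, 199.5]), 0.36) [0.673  0.0309 0.    ]
shuttle_mid (array([299.9, 265.6]), 0.97) (array([303.3, 228.5]), 0.76) [0.5784 0.0132 0.0421]
lever_pivot (array([300.7, 262. ]), 0.65) (array([301.7, 227.6]), 0.91) [0.5749 0.0177 0.0682]
lever_knob (array([320.6, 263.2]), 0.79) (array([298.6, 241.5]), 0.61) [0.5259 0.0268 0.1024]
stop_blue (array([316. , 231.9]), 0.73) (array([302.6, 225.7]), 0.52) [0.5439 0.0153 0.2081]
stop_grey (array([276.6, 329.8]), 0.57) (array([240.4, 229.8]), 0.78) [0.5768 0.1916 0.0457]
vial (array([313.2, 369.1]), 0.55) None [0.4778 0.2398 0.    ]
standard_weight (array([360.2, 233.3]), 0.62) (array([357.5, 263.7]), 0.47) [ 0.4683 -0.1394  0.0235]
wash_bottle (array([322. , 260.5]), 0.7) (array([147.1, 285.3]), 0.84) [0.4113 0.2927 0.56  ]
blue_cap (array([363.7, 468.5]), 0.82) (array([167.2, 321.3]), 0.64) [ 0.3224  0.405  -0.0074]
beaker (array([225.9, 435. ]), 0.72) (array([161.3, 219. ]), 0.65) [0.6145 0.4263 0.0072]
spanner (array([399.5, 173. ]), 0.62) (array([445.7, 290. ]), 0.63) [ 0.3995 -0.3932  0.0082]
reagent (array([351.5, 148.2]), 0.77) (array([462.6, 231.9]), 0.85) [ 0.5651 -0.4556  0.0039]
```

View pics/s0.png

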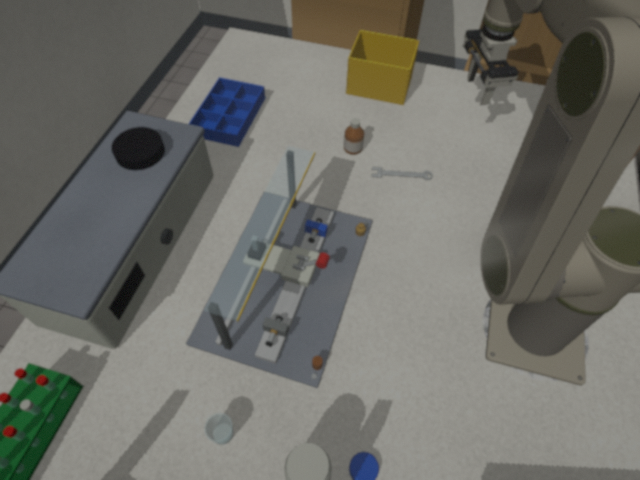

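View pics/t0.png

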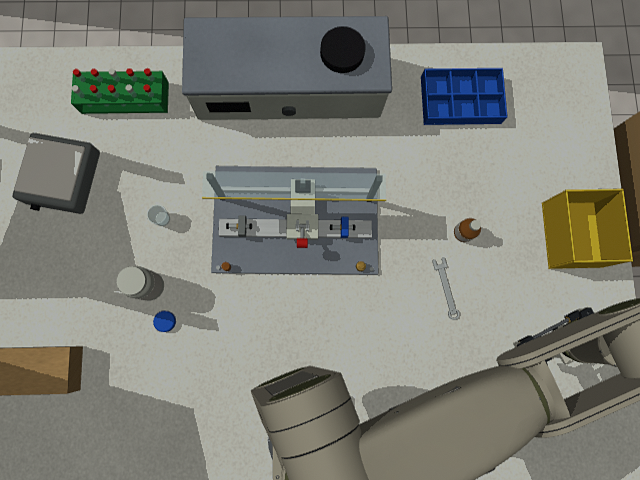

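The blue stop is on the −y side (top view 345,226), with the knob at about (302,243), the weight at (361,266) and the vial at (226,266). I'll refine these using colour masks.

```bash
python3 - <<'E'
from h import *
np.set_printoptions(precision=4,suppress=True)
s=robot.read_camera('scene');t=robot.read_camera('top')
def mp(c,n):
    m=robot.masks_of(c,n)
    return [(round(x['confidence'],2),np.argwhere(x['pixels']).mean(0)[::-1].round(1), x['pixels'].sum()) for x in m[:2]]
for n in ['lever_knob','stop_blue','stop_grey','vial','standard_weight']: print(n,mp(s,n),mp(t,n))
def col(c,lo,hi,box):
    hsv=cv2.cvtColor(c['img'],cv2.COLOR_RGB2HSV);m=cv2.inRange(hsv,lo,hi);k=np.zeros_like(m);x0,y0,x1,y1=box;k[y0:y1,x0:x1]=m[y0:y1,x0:x1]
    return np.argwhere(k)[:,::-1]
red=((0,170,80),(6,255,255));blu=((110,150,60),(125,255,255));yel=((22,120,80),(32,255,255))
rs=col(s,*red,(300,245,335,275));rt=col(t,*red,(290,230,315,255))
print('knob',len(rs),len(rt),rs.mean(0),rt.mean(0),tri([(s,rs.mean(0)),(t,rt.mean(0))]))
b1=col(s,*blu,(295,210,335,245));b2=col(t,*blu,(330,210,360,245))
print('blue',len(b1),len(b2),b1.mean(0),b2.mean(0),b2.min(0),b2.max(0),tri([(s,b1.mean(0)),(t,b2.mean(0))]))
y=col(t,*yel,(195,190,395,210));y1=y[y[:,0]<y[:,0].min()+5].mean(0);y2=y[y[:,0]>y[:,0].max()-5].mean(0)
print('shield',atz(t,y1,.223),atz(t,y2,.223))
for n,p in [('p1',(215,167)),('p2',(377,167)),('p3',(379,273)),('p4',(211,273))]: print(n,atz(t,p,.012))
E
```

```text
lever_knob [(0.78, array([317. , 260.8]), np.int64(276)), (0.72, array([359.6, 228.7]), np.int64(121))] [(0.51, array([301.7, 237.4]), np.int64(177))]
stop_blue [(0.81, array([314.7, 228.4]), np.int64(368)), (0.56, array([294.9, 263.2]), np.int64(1643))] [(0.53, array([344. , 226.7]), np.int64(182)), (0.26, array([302.1, 237.9]), np.int64(178))]
stop_grey [(0.72, array([274.7, 327.6]), np.int64(482))] [(0.82, array([240.6, 225.6]), np.int64(271))]
vial [(0.46, array([316.4, 361.7]), np.int64(139))] []
standard_weight [(0.68, array([402.5, 173.3]), np.int64(309)), (0.48, array([360.3, 228.6]), np.int64(140))] [(0.39, array([360.6, 265.3]), np.int64(47))]
knob 67 89 [322.0299 259.3284] [301.9213 242.5169] [0.5237 0.0178 0.1056]
blue 97 127 [318.8969 227.3505] [344.4488 226.8661] [341 217] [348 236] [ 0.5707 -0.1029  0.057 ]
shield [0.6222 0.2603 0.223 ] [ 0.6084 -0.1881  0.223 ]
p1 [0.7732 0.2718 0.012 ]
p2 [ 0.7661 -0.2102  0.012 ]
p3 [ 0.4479 -0.2021  0.012 ]
p4 [0.4573 0.2791 0.012 ]
```

```bash
cat >> h.py <<'E'
YAW=np.radians(-1.3)
def Rt(tilt):  # tool x ahead, y to the right, z down-forward
    return (R.from_euler('z',YAW)*R.from_euler('y',-np.radians(tilt))).as_matrix()@np.diag([1,-1,-1.])
O=np.array([.583,.037,0]); 
def b2w(p): return O+R.from_euler('z',YAW).apply(p)
def w2b(p): return R.from_euler('z',YAW).inv().apply(np.array(p)-O)
def plan(tcp,tilt):
    st=robot.read_state();Rc=R.from_rotvec(st['orientation']).as_matrix()
    print('turn deg(tool)',np.round(np.degrees(R.from_matrix(Rc.T@Rt(tilt)).as_rotvec()),2),'shift cm',np.round(100*Rc.T@(np.array(tcp)-st['tool_pos']),2))
E
python3 -m jog '[[[0,0,6.6,0,0,0,9.3],[0,0,6.6,0,0,0,9.3],[0,0,6.6,0,0,0,9.3],[0,0,6.6,0,0,0,9.3],[0,6.67,0,0,0,0,9.3]]]' 40
python3 -m jog '[[[0,6.67,0,0,0,0,9.3],[0,6.67,0,0,0,0,9.3],[0,6.67,0,0,0,0,9.3],[0,6.67,0,0,0,0,9.3],[0,6.67,0,0,0,0,9.3]]]'
python3 - <<'E'
from h import *
K=b2w([-.0575,-.02,.098]);z=Rt(40)[:,2];print(K,z)
plan(K-.08*z,40)
E
```

```text
t: 2.62
tool_pos: [0.2574, -0.5427, 0.2185]
orientation: [3.136, -0.049, 0.181]
force: [0.2, -0.6, -0.8]
opening: 0.0927
t: 3.03
tool_pos: [0.254, -0.5446, 0.2205]
orientation: [2.937, -0.033, 1.079]
force: [0.1, 0.6, -0.6]
opening: 0.0929
[0.52506105 0.01830967 0.098     ] [ 0.64262216 -0.01458314 -0.76604444]
turn deg(tool) [ 0.27 -0.34  0.1 ] shift cm [ 11.9  -56.95  17.79]
```

```bash
A='[0,0,0,0.79,-3.8,1.19,9.3]'
python3 -m jog '[[[0,0,0,0.79,-3.8,1.19,9.3],[0,0,0,0.79,-3.8,1.19,9.3],[0,0,0,0.79,-3.8,1.19,9.3],[0,0,0,0.79,-3.8,1.19,9.3],[0,0,0,0.79,-3.8,1.19,9.3]]]'
python3 -m jog '[[[0,0,0,0.79,-3.8,1.19,9.3],[0,0,0,0.79,-3.8,1.19,9.3],[0,0,0,0.79,-3.8,1.19,9.3],[0,0,0,0.79,-3.8,1.19,9.3],[0,0,0,0.79,-3.8,1.19,9.3]]]'
python3 -m jog '[[[0,0,0,0.79,-3.8,1.19,9.3],[0,0,0,0.79,-3.8,1.19,9.3],[0,0,0,0.79,-3.8,1.19,9.3],[0,0,0,0.79,-3.8,0.8,9.3],[0,0,0,0,0,0,9.3]]]'
python3 - <<'E'
from h import *
K=b2w([-.0575,-.02,.098]);z=Rt(40)[:,2]
plan(K-.08*z,40)
w=robot.read_camera('wrist');save(w,'w1.png');t=robot.read_camera('top')
for n in ['lever_knob','lever_pivot','shuttle_mid']:
    for c in (w,t):
        a=robot.pinpoint(c,n);a and print(n,np.round(a[0]['point']),a[0]['confidence'],atz(c,a[0]['point'],{'lever_knob':.098,'lever_pivot':.05,'shuttle_mid':.058}[n]))
E
```

```text
t: 3.45
tool_pos: [0.3273, -0.3537, 0.1977]
orientation: [2.945, -0.036, 1.072]
force: [0.0, -0.1, 0.2]
opening: 0.0929
t: 3.87
tool_pos: [0.4213, -0.192, 0.1758]
orientation: [-2.944, 0.023, -1.045]
force: [0.8, -1.1, 0.6]
opening: 0.0932
t: 4.28
tool_pos: [0.4927, -0.0509, 0.1721]
orientation: [-2.936, -0.006, -1.01]
force: [-0.7, -0.9, -0.8]
opening: 0.093
turn deg(tool) [-2.88  2.06  0.48] shift cm [-2.35 -7.02  0.09]
lever_knob [230. 274.] 0.64 [0.52395947 0.02008776 0.098     ]
lever_knob [299. 242.] 0.43 [0.52729782 0.02626916 0.098     ]
lever_pivot [252. 228.] 0.82 [0.5798396  0.01832559 0.05      ]
lever_pivot [300. 228.] 0.62 [0.57671403 0.02200857 0.05      ]
shuttle_mid [252. 226.] 0.87 [0.57842699 0.01666259 0.058     ]
shuttle_mid [301. 223.] 0.92 [0.58771149 0.02063251 0.058     ]
```

View pics/w1.png

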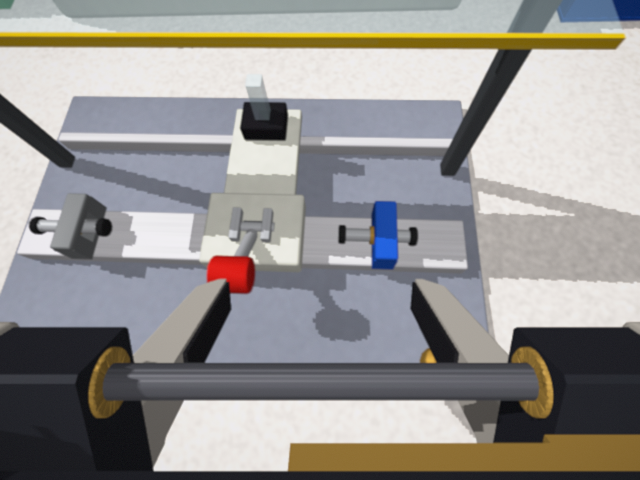

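Wrist view: the knob is at (231,274), the near face of the blue pad at (340,234) and the shuttle edge at (303,230). Next I'll correct the pose in front of the knob.

```bash

python3 -m jog '[[[-1,0.7,0.16,-0.8,-2.3,0,9.3],[-1,0.7,0.16,-0.8,-2.3,0,9.3],[-0.9,0.66,0.16,-0.75,-2.4,0.1,9.3],[0,0,0,0,0,0,9.3],[0,0,0,0,0,0,9.3]]]'
python3 - <<'E'
from h import *
K=b2w([-.0575,-.019,.098]);z=Rt(40)[:,2]
plan(K-.08*z,40); plan(K+.019*z,40)
w=robot.read_camera('wrist')
hsv=cv2.cvtColor(w['img'],cv2.COLOR_RGB2HSV);m=cv2.inRange(hsv,(0,170,80),(6,255,255));p=np.argwhere(m)[:,::-1]
print(p.min(0),p.max(0),p.mean(0),atz(w,p.mean(0),.1)); print('expect knob',proj(w,K))
E
```

```text
t: 5.1
tool_pos: [0.5011, 0.0081, 0.1725]
orientation: [2.956, -0.047, 1.022]
force: [0.4, 0.1, 0.6]
opening: 0.0927
turn deg(tool) [ 0.49  1.85 -0.33] shift cm [-3.   -1.15 -0.68]
turn deg(tool) [ 0.49  1.85 -0.33] shift cm [-2.69 -1.24  9.21]
[284 269] [325 304] [304.63237311 286.47119342] [0.52342423 0.01892276 0.1       ]
expect knob [np.float64(304.17336027594854), np.float64(284.8813338972031)]
```

```bash

python3 -m jog '[[[0.3,1,-0.2,-1.5,-0.6,-0.3,9.3],[0.2,0.85,-0.13,-1.5,-0.55,-0.3,9.3],[0,0,0,0,0,0,9.3],[0,0,0,0,0,0,9.3]]]'
python3 - <<'E'
from h import *
K=b2w([-.0575,-.018,.098]);z=Rt(40)[:,2]
plan(K-.08*z,40); plan(K+.019*z,40)
E
```

```text
t: 5.48
tool_pos: [0.5009, 0.0207, 0.1731]
orientation: [2.957, -0.043, 1.026]
force: [0.9, 0.1, 0.1]
opening: 0.093
turn deg(tool) [ 0.34  1.72 -0.22] shift cm [-2.99  0.   -0.6 ]
turn deg(tool) [ 0.34  1.72 -0.22] shift cm [-2.69 -0.06  9.29]
```

```bash
python3 -c "
from h import *
print(robot.read_state()['q'])"
```

```text
[-0.08633834 -0.89192251  2.4969735   0.04381047  0.86953219  1.49654438]
```

```bash

python3 -m jog '[[[0,-4,0,0,0,0,9.3],[0,-4.3,0,0,0,0,9.3],[0,0,0,-1,0,0,9.3],[0,0,0,0,0,0,9.3]]]'
python3 - <<'E'
from h import *
print(robot.read_state()['q'])
for tl in (25,30):
  K=b2w([-.0575,-.018,.098]);z=Rt(tl)[:,2]
  plan(K-.06*z,tl); plan(K+.019*z,tl)
E
```

```text
t: 5.82
tool_pos: [0.4913, 0.0212, 0.1659]
orientation: [3.028, -0.043, 0.802]
force: [0.3, 0.3, -1.0]
opening: 0.0926
[-0.07903851 -0.73161351  2.37015631  0.02780686  0.98559919  1.51116234]
turn deg(tool) [ 0.26 -4.68 -0.28] shift cm [0.06 0.01 1.59]
turn deg(tool) [ 0.26 -4.68 -0.28] shift cm [-0.58 -0.03  9.47]
turn deg(tool) [ 0.27  0.32 -0.27] shift cm [-0.46  0.01  1.57]
turn deg(tool) [ 0.27  0.32 -0.27] shift cm [-0.42 -0.03  9.47]
```

```bash

python3 -m jog '[[[0.27,0.3,-0.27,-0.43,0,0.5,9.3],[0,0,0,0,0,2.5,9.3],[0,0,0,0,0,2.5,9.3],[0,0,0,0,0,2.5,9.3],[0,0,0,0,0,1.4,9.3]]]'
python3 -m jog '[[[0,0,0,0,0,0,9.3],[0,0,0,0,0,0,9.3]]]'
python3 - <<'E'
from h import *
print(robot.read_state()['q'])
K=b2w([-.0575,-.018,.098]);z=Rt(30)[:,2]
plan(K+.019*z,30)
w=robot.read_camera('wrist');save(w,'w2.png')
hsv=cv2.cvtColor(w['img'],cv2.COLOR_RGB2HSV);m=cv2.inRange(hsv,(0,170,80),(6,255,255));p=np.argwhere(m)[:,::-1]
print(p.min(0),p.max(0),p.mean(0),proj(w,K))
E
```

```text
t: 6.23
tool_pos: [0.5356, 0.0207, 0.0828]
orientation: [3.026, -0.033, 0.82]
force: [-0.3, 1.0, -1.0]
opening: 0.093
t: 6.4
tool_pos: [0.535, 0.021, 0.0841]
orientation: [3.027, -0.032, 0.818]
force: [0.2, -1.4, -0.6]
opening: 0.093
[-0.07586887 -0.44909149  2.35537621  0.04179344  0.70856152  1.49198304]
turn deg(tool) [-0.02 -0.24  0.06] shift cm [-0.16  0.09  0.21]
[293 290] [360 349] [326.74273105 319.1298027 ] [np.float64(322.88553712767646), np.float64(315.9649619992174)]
```

View pics/w2.png

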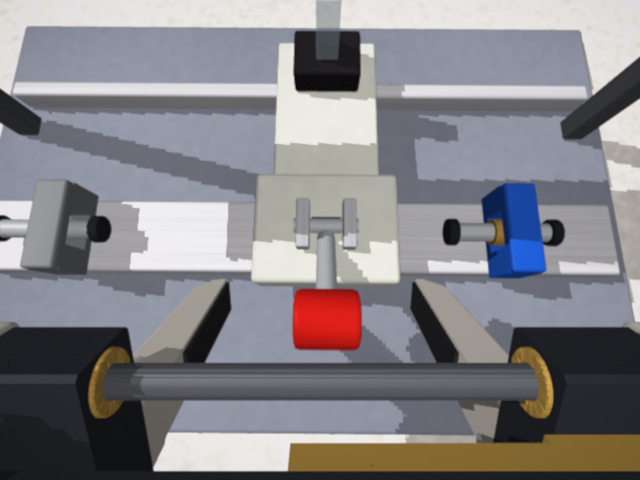

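Wrist view: the knob is at (326,320), centred between the fingers. The blue pad face is at (444,232) and the shuttle's side at (399,230). Closing now.

```bash

python3 -m jog '[[[0,0,0,-0.1,0,0.2,9.3],[0,0,0,0,0,0,2.5],[0,0,0,0,0,0,2.5],[0,0,0,0,0,0,2.5],[0,0,0,0,0,0,2.5]]]' 45
python3 -m jog '[[[0,0,0,0,0,0,2.5],[0,0,0,0,0,0,2.5],[0,0,0,0,0,0,2.5]]]'
python3 - <<'E'
from h import *
st=robot.read_state();z=R.from_rotvec(st['orientation']).as_matrix()[:,2]
print('knob b',w2b(st['tool_pos']-.019*z))
w=robot.read_camera('wrist')
for z in(.03,.046):print(z,w2b(atz(w,(444,232),z)))
print(w2b(atz(w,(399,230),.058)),w2b(atz(w,(513,185),.062)))
th0=np.radians(-50)
Rc=R.from_rotvec(st['orientation']).as_matrix()
# rows: tilt constant 30, lever steps
y=R.from_euler('z',YAW)
prev=-50
for a in range(-40,51,10):
    d=.075*np.array([np.sin(np.radians(a))-np.sin(np.radians(prev)),0,np.cos(np.radians(a))-np.cos(np.radians(prev))])
    for tl in (30,40): print(a,tl,np.round(100*Rt(tl).T@y.apply(d),2),end=' ')
    print();prev=a
E
```

```text
t: 6.87
tool_pos: [0.5362, 0.0214, 0.0832]
orientation: [3.026, -0.031, 0.821]
force: [0.1, -0.3, -0.9]
opening: 0.0708
t: 7.12
tool_pos: [0.536, 0.0214, 0.0826]
orientation: [3.027, -0.032, 0.819]
force: [-0.4, 0.5, -0.8]
opening: 0.0507
knob b [-0.05623779 -0.01666682  0.09896827]
0.03 [ 0.00066305 -0.10088554  0.03      ]
0.046 [-0.00333775 -0.09516817  0.046     ]
[-0.00516921 -0.06376212  0.058     ] [ 0.02239186 -0.13387791  0.062     ]
-40 30 [ 1.26  0.   -0.34] -40 40 [ 1.3  -0.   -0.11] 
-30 30 [ 1.3   0.   -0.11] -30 40 [ 1.3  -0.    0.11] 
-20 30 [1.3  0.   0.11] -20 40 [1.26 0.   0.34] 
-10 30 [1.26 0.   0.34] -10 40 [ 1.18 -0.    0.55] 
0 30 [1.18 0.   0.55] 0 40 [ 1.07 -0.    0.75] 
10 30 [1.07 0.   0.75] 10 40 [ 0.92 -0.    0.92] 
20 30 [0.92 0.   0.92] 20 40 [ 0.75 -0.    1.07] 
30 30 [0.75 0.   1.07] 30 40 [0.55 0.   1.18] 
40 30 [0.55 0.   1.18] 40 40 [0.34 0.   1.26] 
50 30 [ 0.34 -0.    1.26] 50 40 [ 0.11 -0.    1.3 ]
```

```bash

python3 -m jog '[[[0,0,0,0,0,0,2.5],[0,0,0,0,0,0,2.5],[0,0,0,0,0,0,2.5],[0,0,0,0,0,0,2.5],[0,0,0,0,0,0,2.5]]]'
python3 -m jog '[[[0,0,0,0.63,0,-0.17,2.5],[0,0,0,0.63,0,-0.17,2.5],[0,0,0,0,0,0,2.5]]]'
```

```text
t: 7.58
tool_pos: [0.536, 0.0217, 0.0825]
orientation: [3.028, -0.032, 0.819]
force: [1.6, 3.7, 4.1]
opening: 0.0293
t: 7.83
tool_pos: [0.5437, 0.0216, 0.0899]
orientation: [3.029, -0.031, 0.813]
force: [-2.2, 0.2, -1.9]
opening: 0.0298
```

```bash

python3 -m jog '[[[0,0,0,0.65,0,-0.06,2.5],[0,0,0,0.65,0,-0.05,2.5],[0,0,0,0.65,0,0.05,2.5],[0,0,0,0.65,0,0.06,2.5],[0,0,0,0.63,0,0.17,2.5]]]'
python3 -m jog '[[[0,0,0,0.63,0,0.17,2.5],[0,0,0,0.59,0,0.27,2.5],[0,0,0,0.59,0,0.28,2.5],[0,0,0,0,0,0,2.5]]]'
cat > ck.py <<'E'
from h import *
np.set_printoptions(precision=4,suppress=True)
st=robot.read_state();z=R.from_rotvec(st['orientation']).as_matrix()[:,2]
k=w2b(st['tool_pos']-.019*z);d=k-[0,k[1],.05]
print('knob b',k,'lever deg',np.degrees(np.arctan2(d[0],d[2])),'r',np.hypot(d[0],d[2]),'tilt',np.degrees(np.arcsin(z[0])),'F',st['force'],'T',st['wrist_torque'],'open',st['opening'],'t',st['t'])
print(st['q'])
E
python3 ck.py
```

```text
t: 8.25
tool_pos: [0.5723, 0.0207, 0.1047]
orientation: [3.029, -0.031, 0.813]
force: [-8.2, -0.8, -0.9]
opening: 0.0299
t: 8.58
tool_pos: [0.5932, 0.0202, 0.1089]
orientation: [3.027, -0.032, 0.817]
force: [-1.5, -0.5, -4.0]
opening: 0.0295
knob b [ 0.001  -0.0166  0.1253] lever deg 0.7446662016188943 r 0.07533397890364231 tilt 30.20202293263703 F [-1.5025 -0.5163 -3.9987] T [-0.0481  1.0988 -0.0842] open 0.029549690734535974 t 8.5833
[-0.067  -0.2825  2.183   0.0349  0.7146  1.5044]
```

```bash

python3 -m jog '[[[0,5,0,0.7,0,0.37,2.5],[0,5,0,0.67,0,0.4,2.5],[0,0,0,0.37,0,0.53,2.5],[0,0,0,0.37,0,0.54,2.5],[0,0,0,0,0,0,2.5]]]'
python3 ck.py
python3 -m jog '[[[0,0,0,0.28,0,0.59,2.5],[0,0,0,0.27,0,0.59,2.5],[0,0,0,0,0,0,2.5]]]'
python3 ck.py
```

```text
t: 9.0
tool_pos: [0.6222, 0.0195, 0.1081]
orientation: [2.941, -0.031, 1.082]
force: [-1.5, -0.1, 0.2]
opening: 0.0295
knob b [ 0.0273 -0.0166  0.1225] lever deg 20.620604369584054 r 0.07750703956582002 tilt 40.40291534843667 F [-1.5489 -0.0622  0.1838] T [-0.0174  0.7593 -0.1217] open 0.029544678416283696 t 9.0
[-0.0702 -0.3002  2.2771  0.0709  0.4608  1.4695]
t: 9.25
tool_pos: [0.6352, 0.0191, 0.104]
orientation: [2.94, -0.031, 1.086]
force: [-0.5, -1.0, 4.9]
opening: 0.0294
knob b [ 0.0403 -0.0167  0.1185] lever deg 30.468318133298837 r 0.07945211178653536 tilt 40.53051784961335 F [-0.5496 -0.9859  4.9126] T [-0.0385  0.1219 -0.0962] open 0.029364161741835995 t 9.25
[-0.0687 -0.2493  2.2463  0.0719  0.4385  1.4691]
```

```bash

python3 -m jog '[[[0,0,0,0.05,0,0.67,2.5],[0,0,0,0,0,0.67,2.5],[0,0,0,0,0,0.67,2.5],[0,0,0,-0.05,0,0.6,2.5],[0,0,0,0,0,0,2.5]]]'
python3 ck.py
python3 - <<'E'
from h import *
w=robot.read_camera('wrist');save(w,'w3.png')
E
```

```text
t: 9.67
tool_pos: [0.656, 0.0185, 0.089]
orientation: [2.934, -0.031, 1.099]
force: [6.8, -0.1, 12.8]
opening: 0.0294
knob b [ 0.0609 -0.0169  0.1033] lever deg 48.7727239843284 r 0.08093018746701974 tilt 41.07167956972763 F [ 6.7714 -0.1068 12.8356] T [-0.0688 -1.2802 -0.1154] open 0.02943148623370179 t 9.6667
[-0.0667 -0.1569  2.2054  0.079   0.3775  1.4627]
```

View pics/w3.png

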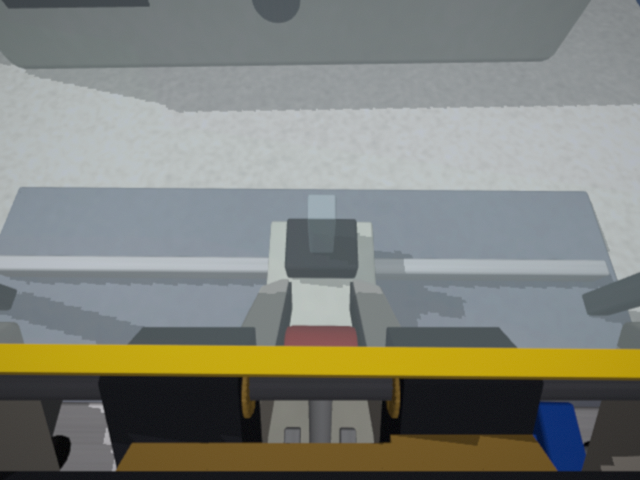

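```bash

python3 -m jog '[[[0,0,0,0,0,-0.15,2.5],[0,0,0,0,0.5,0,2.5],[0,0,0,0,0.6,0,2.5],[0,0,0,0,0.6,0,2.5],[0,0,0,0,0,0,2.5]]]'
python3 ck.py
python3 -m jog '[[[0,0,0,0,0.4,0,2.5],[0,0,0,0,0.2,0,2.5],[0,0,0,0,0,0,2.5],[0,0,0,0,0,0,2.5]]]'
python3 ck.py
```

```text
t: 10.13
tool_pos: [0.654, 0.0005, 0.0901]
orientation: [2.933, -0.032, 1.098]
force: [8.4, -1.7, 5.6]
opening: 0.03
knob b [ 0.0593 -0.0348  0.1044] lever deg 47.463093150926035 r 0.08052092134674493 tilt 41.04148286082968 F [ 8.4187 -1.703   5.6419] T [-0.2355 -1.6421 -0.2262] open 0.02999658748747268 t 10.1333
[-0.1104 -0.167   2.2116  0.1511  0.3862  1.3631]
t: 10.47
tool_pos: [0.6538, -0.0051, 0.0901]
orientation: [2.933, -0.032, 1.098]
force: [9.4, -2.2, 7.6]
opening: 0.0295
knob b [ 0.0593 -0.0405  0.1044] lever deg 47.464664878809025 r 0.08044365000769785 tilt 41.03071816262889 F [ 9.3978 -2.1792  7.57  ] T [-0.1683 -1.6756 -0.1891] open 0.02945896003294681 t 10.4667
[-0.1243 -0.1675  2.2121  0.1742  0.3884  1.3311]
```

```bash

python3 -m jog '[[[0,0,0,0.15,0,0,2.5],[0,0,0,0,0,0,2.5]]]'
python3 ck.py
python3 -m jog '[[[0,0,0,0,0.2,0,2.5],[0,0,0,0,0.1,0,2.5],[0,0,0,0,0,0,2.5]]]'
python3 ck.py
python3 -m jog '[[[0,0,0,0,0.2,0,2.5],[0,0,0,0,0,0,2.5],[0,0,0,0,0,0,2.5]]]'
python3 ck.py
```

```text
t: 10.63
tool_pos: [0.654, -0.005, 0.0898]
orientation: [2.935, -0.031, 1.095]
force: [8.0, -2.4, 5.6]
opening: 0.0298
knob b [ 0.0595 -0.0404  0.1042] lever deg 47.69118556119624 r 0.08049026087074804 tilt 40.89390708388948 F [ 7.9669 -2.3671  5.5894] T [-0.1849 -1.2893 -0.2633] open 0.029798123069477673 t 10.6333
[-0.124  -0.1655  2.2095  0.1726  0.3913  1.3328]
t: 10.88
tool_pos: [0.654, -0.0077, 0.0899]
orientation: [2.935, -0.031, 1.095]
force: [6.9, 0.6, 5.5]
opening: 0.0294
knob b [ 0.0595 -0.0431  0.1042] lever deg 47.675573924769516 r 0.08053001669948986 tilt 40.90434782502746 F [6.9198 0.634  5.4784] T [ 0.1323 -1.3618 -0.0197] open 0.029352990196054186 t 10.8833
[-0.1311 -0.1658  2.2098  0.1854  0.3924  1.3156]
t: 11.13
tool_pos: [0.6539, -0.0097, 0.0898]
orientation: [2.935, -0.031, 1.095]
force: [7.8, -0.2, 5.1]
opening: 0.0295
knob b [ 0.0595 -0.0451  0.1042] lever deg 47.678518975574455 r 0.08049239824247126 tilt 40.900808500508454 F [ 7.7726 -0.182   5.072 ] T [ 0.128  -1.2772 -0.1075] open 0.029525833694060387 t 11.1333
[-0.1359 -0.1659  2.2099  0.1932  0.3932  1.3048]
```

```bash

for i in 1; do python3 -m jog '[[[0,0,0,0,0.2,0,2.5],[0,0,0,0,0,0,2.5],[0,0,0,0,0,0,2.5]]]'; python3 ck.py|grep knob; done
python3 -m jog '[[[0,0,0,0,0.1,0,2.5],[0,0,0,0,0,0,2.5],[0,0,0,0,0,0,2.5]]]'; python3 ck.py|grep knob
python3 -m jog '[[[0,0,0,0,0.1,0,2.5],[0,0,0,0,0,0,2.5],[0,0,0,0,0,0,2.5]]]'; python3 ck.py|grep knob
```

```text
t: 11.38
tool_pos: [0.6539, -0.0117, 0.0898]
orientation: [2.935, -0.031, 1.095]
force: [7.6, -0.0, 5.7]
opening: 0.0296
knob b [ 0.0595 -0.0471  0.1042] lever deg 47.68575479535105 r 0.08046425008261324 tilt 40.898524828274354 F [ 7.5994 -0.0079  5.687 ] T [ 0.0946 -1.3301 -0.0177] open 0.029563759543395525 t 11.3833
t: 11.63
tool_pos: [0.6538, -0.0127, 0.0898]
orientation: [2.935, -0.031, 1.095]
force: [7.9, -0.0, 6.3]
opening: 0.0295
knob b [ 0.0595 -0.0481  0.1042] lever deg 47.6747629661505 r 0.08048948261881686 tilt 40.89901954005956 F [ 7.8868 -0.0269  6.3088] T [ 0.0862 -1.3407 -0.0129] open 0.029507145934526875 t 11.6333
t: 11.88
tool_pos: [0.6538, -0.0137, 0.0898]
orientation: [2.935, -0.031, 1.095]
force: [8.0, 1.3, 4.8]
opening: 0.0296
knob b [ 0.0595 -0.049   0.1042] lever deg 47.68435394290679 r 0.08046094332996742 tilt 40.89554442683327 F [8.0297 1.3039 4.8292] T [ 0.1852 -1.2841 -0.0632] open 0.029559487891072708 t 11.8833
```

```bash

python3 -m jog '[[[0,0,0,0,0.1,0,2.5],[0,0,0,0,0,0,2.5],[0,0,0,0,0,0,2.5]]]' >/dev/null; python3 ck.py|grep knob
python3 -m jog '[[[0,0,0,0,0.1,0,2.5],[0,0,0,0,0,0,2.5],[0,0,0,0,0,0,2.5]]]'>/dev/null; python3 ck.py|grep knob
python3 - <<'E'
from h import *
t=robot.read_camera('top')['img'][185:265,280:370];cv2.imwrite('pics/t2.png',cv2.cvtColor(cv2.resize(t,None,fx=6,fy=6,interpolation=2),cv2.COLOR_RGB2BGR))
E
```

```text
knob b [ 0.0595 -0.05    0.1041] lever deg 47.688699582312964 r 0.08043530937268659 tilt 40.8936010852813 F [7.3743 1.0645 6.5647] T [ 0.1616 -1.3967 -0.0306] open 0.029746735870071248 t 12.1333
knob b [ 0.0595 -0.051   0.1041] lever deg 47.68787786695103 r 0.08040438556348985 tilt 40.88976323997785 F [7.4021 1.0108 5.448 ] T [ 0.1388 -1.2861 -0.0417] open 0.029356887730745653 t 12.3833
```

View pics/t2.png

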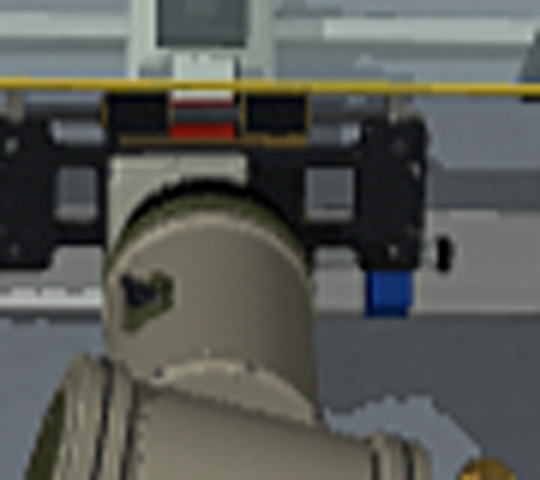

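The lever is over and the knob is gripped. The near pad is hidden, but the far pad shows at (443,252). I'll continue in small steps.

```bash

for i in 1; do python3 -m jog '[[[0,0,0,0,0.1,0,2.5],[0,0,0,0,0,0,2.5],[0,0,0,0,0,0,2.5]]]' >/dev/null; python3 ck.py|grep knob;done
python3 -m jog '[[[0,0,0,0,0.1,0,2.5],[0,0,0,0,0,0,2.5],[0,0,0,0,0,0,2.5]]]'>/dev/null; python3 ck.py|grep knob
python3 -m jog '[[[0,0,0,0,0.1,0,2.5],[0,0,0,0,0,0,2.5],[0,0,0,0,0,0,2.5]]]'>/dev/null; python3 ck.py|grep knob
```

```text
knob b [ 0.0595 -0.052   0.1041] lever deg 47.69187696880057 r 0.08042159031966392 tilt 40.8909427028356 F [7.129 0.581 5.365] T [ 0.1709 -1.3815 -0.0033] open 0.029219746177786377 t 12.6833
knob b [ 0.0595 -0.0531  0.1042] lever deg 47.682867124422 r 0.08043338334976823 tilt 40.89156756010217 F [7.0816 1.4778 6.3282] T [ 0.1371 -1.3287 -0.0151] open 0.02990510938992541 t 12.9333
knob b [ 0.0595 -0.0541  0.1042] lever deg 47.67071770625605 r 0.08049574936034062 tilt 40.89722458357326 F [7.0743 1.5174 6.0975] T [ 0.1675 -1.3767 -0.0337] open 0.029668072312898485 t 13.1833
```

```bash

python3 -m jog '[[[0,0,0,0,0.1,0,2.5],[0,0,0,0,0,0,2.5],[0,0,0,0,0,0,2.5]]]' >/dev/null; python3 ck.py|grep knob
python3 -m jog '[[[0,0,0,0,0.1,0,2.5],[0,0,0,0,0,0,2.5],[0,0,0,0,0,0,2.5]]]'>/dev/null; python3 ck.py|grep knob
python3 - <<'E'
from h import *
for n in('scene',):
  t=robot.read_camera(n)['img'][205:285,265:345];cv2.imwrite('pics/s2.png',cv2.cvtColor(cv2.resize(t,None,fx=7,fy=7,interpolation=2),cv2.COLOR_RGB2BGR))
E
```

```text
knob b [ 0.0595 -0.0549  0.1041] lever deg 47.684703464242034 r 0.08041962817877035 tilt 40.888491208659396 F [7.9233 3.4097 5.9384] T [ 0.3112 -1.3549  0.0579] open 0.02955237725902845 t 13.4333
knob b [ 0.0595 -0.0557  0.1042] lever deg 47.675316562533574 r 0.080432701377855 tilt 40.887039110311484 F [7.7897 3.1081 5.606 ] T [ 0.4512 -1.3298  0.19  ] open 0.02949142094437667 t 13.6833
```

View pics/s2.png

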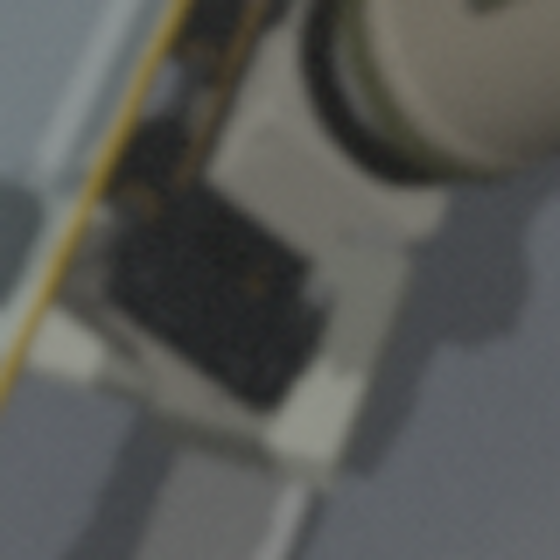

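Contact starts at knob y ≈ −0.0545: force and torque rise, and the tool begins to lag. The picture was mostly blocked by the hand.

```bash

python3 -m jog '[[[0,0,0,0,0.1,0,2.5],[0,0,0,0,0,0,2.5],[0,0,0,0,0,0,2.5]]]' >/dev/null; python3 ck.py|grep knob
python3 -m jog '[[[0,0,0,0,0.1,0,2.5],[0,0,0,0,0,0,2.5],[0,0,0,0,0,0,2.5]]]'>/dev/null; python3 ck.py|grep knob
python3 -m jog '[[[0,0,0,0,0.1,0,2.5],[0,0,0,0,0,0,2.5],[0,0,0,0,0,0,2.5]]]'>/dev/null; python3 ck.py|grep knob
```

```text
knob b [ 0.0595 -0.0565  0.1041] lever deg 47.67499562698147 r 0.08041655375061513 tilt 40.88458682609619 F [8.2378 4.5861 5.6476] T [ 0.6144 -1.4286  0.2148] open 0.02965784163427026 t 13.9833
knob b [ 0.0594 -0.0573  0.1041] lever deg 47.680011448820444 r 0.08039401222497264 tilt 40.88017891439981 F [8.7823 6.1633 5.9495] T [ 0.7318 -1.4311  0.3064] open 0.02960857694473634 t 14.2333
knob b [ 0.0594 -0.0581  0.1041] lever deg 47.67560246146075 r 0.08038661912082005 tilt 40.8760505650083 F [8.1507 7.4167 6.985 ] T [ 0.9483 -1.5015  0.4304] open 0.029390075061408585 t 14.4833
```

```bash

python3 -m jog '[[[0,0,0,0,0.1,0,2.5],[0,0,0,0,0,0,2.5],[0,0,0,0,0,0,2.5]]]' >/dev/null; python3 ck.py|grep knob
python3 -m jog '[[[0,0,0,-0.05,0,-0.65,2.5],[0,0,0,-0.06,0,-0.65,2.5],[0,0,0,-0.17,0,-0.63,2.5],[0,0,0,-0.17,0,-0.63,2.5],[0,0,0,0,0,0,2.5]]]'>/dev/null; python3 ck.py
```

```text
knob b [ 0.0594 -0.0589  0.1042] lever deg 47.65708273768634 r 0.08041732532545989 tilt 40.8765452847247 F [9.0268 8.8035 5.6054] T [ 1.0876 -1.484   0.5888] open 0.02958879186964379 t 14.7333
knob b [ 0.0349 -0.0584  0.1156] lever deg 28.01009130304722 r 0.07431689501220239 tilt 40.31116964648613 F [ 1.868   7.8558 -2.289 ] T [0.8632 0.1004 0.5645] open 0.029839552386151436 t 15.15
[-0.1795 -0.2643  2.2625  0.2363  0.4571  1.2363]
```

```bash

python3 -m jog '[[[0,0,0,-0.27,0.03,-0.59,2.5],[0,0,0,-0.28,0.03,-0.59,2.5],[0,0,0,-0.37,0.02,-0.54,2.5],[0,0,0,-0.38,0.02,-0.53,2.5],[0,0,0,0,0,0,2.5]]]'>/dev/null; python3 ck.py
python3 -m jog '[[[0,-5,0,-0.7,0,-0.43,2.5],[0,-5,0,-0.72,0,-0.32,2.5],[0,0,0,0,0,0,2.5]]]'>/dev/null; python3 ck.py
```

```text
knob b [ 0.0088 -0.0587  0.1219] lever deg 6.981383989111117 r 0.07247097989996566 tilt 40.087156162954116 F [ 1.8923 11.815  -7.5561] T [1.2874 0.5321 0.9197] open 0.02943913471714891 t 15.5667
[-0.1926 -0.3671  2.3261  0.2361  0.5023  1.2311]
knob b [-0.004  -0.0591  0.1217] lever deg -3.212033522320074 r 0.07180978460014759 tilt 29.780560893861097 F [-6.8652  9.6945  1.2029] T [1.1606 1.549  0.5032] open 0.030102275876035606 t 15.8167
[-0.1757 -0.292   2.1952  0.1183  0.7275  1.3478]
```

```bash

python3 -m jog '[[[0,0,0,-0.65,0,-0.33,2.5],[0,0,0,-0.65,0,-0.33,2.5],[0,0,0,-0.65,0,-0.33,2.5],[0,0,0,0,0,0,2.5]]]'>/dev/null; python3 ck.py
python3 -m jog '[[[0,0,0,-0.65,0,-0.06,2.5],[0,0,0,-0.65,0,-0.05,2.5],[0,0,0,-0.65,0,0.05,2.5],[0,0,0,-0.65,0,0.06,2.5],[0,0,0,0,0,0,2.5]]]'>/dev/null; python3 ck.py
```

```text
knob b [-0.0258 -0.0587  0.1198] lever deg -20.305570914719812 r 0.07443627044952797 tilt 30.155222131741578 F [ 3.13   11.3388 -8.76  ] T [1.4218 0.1323 0.5818] open 0.029922173547087337 t 16.15
[-0.1852 -0.3692  2.26    0.1271  0.7347  1.3343]
knob b [-0.0451 -0.0592  0.1108] lever deg -36.54965376161511 r 0.07567615026271665 tilt 30.59995574828866 F [-0.1969 11.6826  3.5662] T [ 1.5641 -0.6274  0.6867] open 0.029604116024532216 t 16.5667
[-0.1957 -0.4315  2.3252  0.1365  0.7253  1.3177]
```

```bash

python3 -m jog '[[[0,0,0,-0.65,0,0.15,2.5],[0,0,0,-0.65,0,0.19,2.5],[0,0,0,-0.65,0,0.22,2.5],[0,0,0,0,0,0,2.5],[0,0,0,0,0,0,2.5]]]'>/dev/null; python3 ck.py
```

```text
knob b [-0.0571 -0.0596  0.0986] lever deg -49.58827662221499 r 0.07496151315972113 tilt 30.825056833528922 F [-3.4344 11.6322 15.3423] T [ 1.7125 -0.8793  0.7958] open 0.029448591388007133 t 16.9833
[-0.2029 -0.4596  2.3701  0.1452  0.7056  1.3032]
```

```bash

python3 -m jog '[[[0,0,0,0,-0.06,0,2.5],[0,0,0,0,-0.06,0,2.5],[0,0,0,0,0,0,2.5]]]'>/dev/null; python3 ck.py
python3 -m jog '[[[0,0,0,0,0,0,9],[0,0,0,0,0,0,9],[0,0,0,0,0,0,9],[0,0,0,0,0,0,9],[0,0,0,0,0,0,9]]]'
python3 -m jog '[[[0,0,0,0,0,0,9],[0,0,0,0,0,0,9],[0,0,0,0,0,0,9],[0,0,0,0,0,0,9],[0,0,0,0,0,0,9]]]'
```

```text
knob b [-0.057  -0.0592  0.0987] lever deg -49.504365450271074 r 0.07497294325426847 tilt 30.81062668174327 F [-3.2166  5.8104 14.9014] T [ 0.6681 -0.6711  0.2169] open 0.029555827347316318 t 17.2333
[-0.2002 -0.4594  2.3698  0.1408  0.7053  1.3085]
t: 17.65
tool_pos: [0.5304, -0.0214, 0.077]
orientation: [3.027, -0.032, 0.818]
force: [0.1, -0.5, -0.5]
opening: 0.0585
t: 18.07
tool_pos: [0.5307, -0.0213, 0.0773]
orientation: [3.027, -0.032, 0.819]
force: [0.0, -0.4, -0.2]
opening: 0.0887
```

```bash

python3 -m jog '[[[0,0,0,0,0,-2,9],[0,0,0,0,0,-2,9],[0,0,0,0,0,-2,9],[0,0,0,0,0,-2,9],[0,0,0,0,0,0,9]]]'
python3 - <<'E'
from h import *
print(robot.read_state()['force'])
w=robot.read_camera('wrist');save(w,'w4.png')
for n,z in (('lever_knob',.098),('lever_pivot',.05),('shuttle_mid',.058)):
    a=robot.pinpoint(w,n);a and print(n,np.round(a[0]['point']),a[0]['confidence'],w2b(atz(w,a[0]['point'],z)))
E
```

```text
t: 18.48
tool_pos: [0.4916, -0.0208, 0.151]
orientation: [3.023, -0.031, 0.828]
force: [0.7, 0.3, 1.3]
opening: 0.0901
[0.72831656 0.30796498 1.32748851]
lever_knob [319. 251.] 0.94 [-0.05603813 -0.05840797  0.098     ]
lever_pivot [319. 203.] 0.79 [-0.00496471 -0.05812676  0.05      ]
shuttle_mid [319. 196.] 0.85 [-0.00138822 -0.05822132  0.058     ]
```

View pics/w4.png

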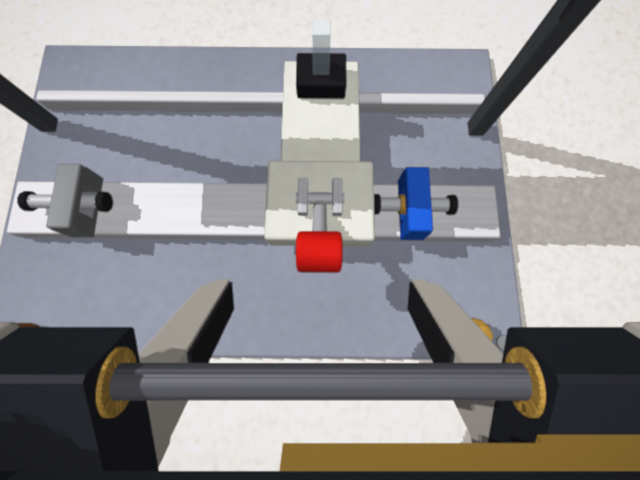

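Locked wrist view: the lever leans back, with the knob at (319,251). The near blue pad at (377,204) touches the shuttle and the far pad, at (452,204), is pushed out. I'll compare the far pad with the earlier picture to check the push-in.

```bash
python3 - <<'E'
from h import *
np.set_printoptions(precision=4,suppress=True)
w=robot.read_camera('wrist');st=robot.read_state()
def T(p,r):
    M=np.eye(4);M[:3,:3]=R.from_rotvec(r).as_matrix();M[:3,3]=p;return M
X=np.linalg.inv(T(st['tool_pos'],st['orientation']))@np.array(w['extrinsics'])
old=dict(w);old['img']=cv2.cvtColor(cv2.imread('pics/w2.png'),cv2.COLOR_BGR2RGB);old['extrinsics']=T([.535,.021,.0841],[3.027,-.032,.818])@X
for c,bx in ((old,(540,205,575,260)),(w,(440,185,470,225))):
    h=cv2.cvtColor(c['img'],cv2.COLOR_RGB2HSV);x0,y0,x1,y1=bx
    m=(h[y0:y1,x0:x1,2]<45)&(h[y0:y1,x0:x1,1]<120);p=np.argwhere(m)[:,::-1]+[x0,y0]
    b=np.argwhere(cv2.inRange(h,(108,150,40),(125,255,255))[150:290]>0)[:,::-1]+[0,150];b=b[b[:,0]>350]
    pm=[(p[:,0].min()+p[:,0].max())/2,(p[:,1].min()+p[:,1].max())/2]
    bm=[(b[:,0].min()+b[:,0].max())/2,(b[:,1].min()+b[:,1].max())/2]
    P=w2b(atz(c,pm,.046));B=w2b(atz(c,bm,.046));print(len(p),pm,bm,P,B,'diff',P[1]-B[1])
E
```

```text
279 [np.float64(553.5), np.float64(232.5)] [np.float64(513.5), np.float64(230.5)] [-0.0037 -0.167   0.046 ] [-0.0025 -0.1414  0.046 ] diff -0.025615666994215885
131 [np.float64(455.0), np.float64(199.5)] [np.float64(417.5), np.float64(198.5)] [-0.0045 -0.1717  0.046 ] [-0.0037 -0.1403  0.046 ] diff -0.03137187089322954
```

The push-in reads 4.7 mm in absolute position and 5.8 mm relative to the stop. The force history gives about 4.5 mm. All three are inside the 2–7 mm window, so I'm handing in.

```bash
python3 -c "
from h import *
print(robot.read_state()['force'],robot.read_state()['t']);print(robot.close_job())"
```

```text
[0.05939985 0.38966461 0.01981635] 18.7333
the job is handed in; nothing more can be done
None
```

I freed the shuttle, slid it to the blue stop, pressed it against the pad and locked it there. The job was handed in at 18.7 s, and no verdict was reported.

- **Lever:** I pinched the knob and flipped it over to about 1.7 rad. After the press I flipped it back, still holding the shuttle. At the end it leaned 49.5° towards the robot, which is fully locked.
- **Pad:** The force began to rise with the knob at about y = −54.5 mm along the rail, and I pressed on to about −59 mm. After letting go, the push-in estimates were:
  - about 4.5 mm from the tool position;
  - 4.7 mm from the far pad's shift in the wrist pictures;
  - 5.8 mm from the same pad measured against the stop;
  - 3.5–4.5 mm from the trained network's shuttle position.

  These disagree by about 2 mm, but all lie inside the 2–7 mm window, so the pad force should be about 7–12 N.
- **Release:** The gripper was open and about 80 mm clear of the knob, with the force reading near zero. The last wrist picture showed the shuttle against the pad.

**Not checked or not as planned:**
- I grasped the knob tilted 30° instead of 40°, because the arm ran into joint limits, and tilted to 40° under the shield.
- I did not measure the bystanders again. The arm passed well above them and no contact showed in the force readings.

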